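# Lock the jaw-model test stand: captive nut by hand, then wrench

## Robot

A 6-joint arm with a two-finger parallel gripper is mounted at the origin on the work surface. World frame = base frame: x ahead of the robot, y to its left, z up, the work surface at z = 0. Lengths are in mm, angles in degrees, forces in N, time in s.
With the tool pointing down it reaches from about 350 to 850 mm from the base axis. Payload 8.1 kg.
Tool frame: the origin (TCP) lies on the centre line of the jaws, within the pads' length; the fingertips stand 19 mm ahead of it and the grasp point (between the pads) is the TCP; z points along the fingers, y is the direction in which the jaws open and shut (so a half turn about z gives the same grasp; the last joint's range is limited). The gripper opens to 85 mm and grips with 20 to 120 N. Pads are 22 mm wide; open, the fingers measure 114 mm over their backs; the gripper's body (76 mm by 85 mm) begins 54 mm behind the grasp point. The pads swing forward as they close: fully open they stand 13 mm farther back than shut.
Start: joints at [-73.992, 7.471, 85.268, -0, 87.261, -4.893], TCP at [214.078, -560.514, 250.292] pointing down, gripper open.
Joint ranges: [-169.43, 169.43], [-51.17, 129.36], [1.28, 143.12], [-76.62, 256.62], [0, 156.53], [-152.29, 152.29]. Speed limits (degrees/s): [136.94, 136.94, 159.86, 180, 180, 180].

## Interface

Orientations are given as [roll, pitch, yaw] about the fixed x, y, z axes, in that order (R = Rz(yaw) Ry(pitch) Rx(roll)).
In Python, from bench import r, viewer gives the robot as it stands.
- The arm moves only by the tool carry_out, never from a script. Its argument "commands" is a list that holds one entry, the list of rows, each a list of 7 numbers: the finger opening in mm, from 0 to 85.4, then the shift along the tool's x, y, z in mm, then the turn, a rotation vector about the tool's x, y, z in degrees. A call has 1 to 5 rows; each row is the pose to reach, as a shift and turn from the pose commanded when the call began, along the tool's axes at that moment; what a row does not reach only later rows make up. A row lasts 1/8 s, in which the tool goes at most 62.5 mm and 10.7 degrees, less where a joint would pass 70% of its speed; a pose out of reach is approached as far as the arm can. A call with a gripper value outside its range is refused whole. The fingers move at their own pace and stop on an object; "grip_force" is the grip in N (left out, the last holds). Time passes only in rows, so rows that repeat a pose let the fingers close. It gives the time, the measured TCP pose, the force and the opening at its end, in the units of the state.
- r.sense(): the state, without advancing time (a new reading comes with each control period).
- viewer.snapshot(name): name is "side" or "top"; returns the picture (400x640x3 uint8, red, green, blue); there is no depth.
- viewer.calibration(name): a dict with "camera_matrix" (3x3 intrinsics, pixels), "rvec" (rotation vector, rad) and "tvec" (3), from world to camera coordinates, as OpenCV has them. Camera axes: x right, y down, z forward; pixel columns grow to the right and rows downward; lengths in mm; the calibration is good to about 2 mm. A picture is of the moment at which its call begins. calibration takes no time and is no camera call.
- r.hand_in(): hands the job in, once; it reports no verdict.
The state is a dict: "time": time; "joint_pos": joint angles; "qd": joint speeds; "joint_efforts": joint torques, N m; "tool_pos": TCP position; "tcp_rot": TCP orientation; "ft_force": force on the tool from outside, world axes, zero at the start; "wrist_torque": the same for the moment, N m; "finger_gap": finger opening in mm.
Only numpy, scipy, OpenCV 4.12 (cv2) and the standard library are available. Lean on these libraries where they do the work, as an engineer would, in place of code of your own. Each camera call takes 0.05 s, during which the arm holds its last target. There are 200 camera calls.

## Task

Tighten the brass captive nut on the jaw-model test stand, clockwise seen from above. First turn it with the fingers until its red line is inside the yellow band and let go of it; then, using the blue-handled wrench only and no longer gripping the nut itself, turn it on until the red line is inside the green band. Finally take the wrench off, lay it flat on the green mat again and leave the other things on the bench where they are.

Things in the scene. Friction and masses are not known exactly. Their poses are not given: they have to be found in the camera images.
- lock_nut (a joint): Angle (rad) of the captive nut on its upright axis, growing clockwise seen from above (tightening); starts at 0 to 0.5. A red line on its flange and top shows it: at 1.10 it points at the middle of the yellow band, at 1.90 at the middle of the green one; bands are 0.30 rad wide. Stiff (0.15 N m), stays where it is left, does not rise or sink.
- nut_hex: Brass hex of the nut: 30 mm across flats, 22 mm tall, plus a 3.5 mm bevelled nose and 5 mm stud end. Origin on the turning axis at the hex's foot, 58 mm above the table, z up; x points along the red line, square to a pair of flats (others every 60 degrees). Below: round steel flange, radius 29 mm, 8 mm thick, top at the hex's foot; below that a black disc, radius 47 mm, with the bands.
- stand: Fixed test stand. Origin at table level under the nut's axis, z up. Wooden base 12 mm thick, 120 mm wide in y, from x = -65 to 150 mm; beige jaw with ivory teeth, 85 mm wide, 47 mm tall, from x = 82 to 142 mm. At nut angle q the red line points 1.05 - q rad from the stand's x axis (counter-clockwise positive).
- wrench: Loose open-ended wrench lying flat on the mat, 12 mm thick, 0.32 kg. Origin on the underside, mid-grip; x along it towards the jaw, z up. Blue handle 22 mm wide from x = -100 to 25 mm, steel shank 18 mm wide to 63 mm, head 55 mm wide to 116 mm. Jaw open to +x, faces 33 mm apart, bottom at x = 81 mm. It goes over the nut from above and may rest on the flange.
- wrench_jaw (a point): Middle of the wrench's jaw, at x = 100 mm, half-way up its thickness (6 mm above the underside); the nut's axis belongs here.
- mat: Fixed green work mat, 220 mm in x by 300 mm in y, 3 mm thick, origin at the centre of its underside.
- flask: Bystander: dark green bottle, 68 mm diameter, 190 mm tall, origin at the centre of its underside.
- jaw_model: Bystander: loose beige jaw model with teeth, 70 x 80 mm, 37 mm tall, origin at the centre of its underside.
- circuit_board: Bystander: green circuit board, 50 x 75 mm, 8 mm high, origin at the centre of its underside.
- handpiece: Bystander: pale blue rounded device housing, 55 x 120 mm, 50 mm tall, origin at the centre of its underside.
There are look-alikes about, which are no part of the job. Of the things like the wrench, leave any that is purple; of the rest the larger one is meant.

How it is judged (in metres and radians):
On the way, in this order (a step that is already met when the one before it is completed fails the run):
1. the nut, turned by hand, stands with its red line in the yellow band and is let go (value of joint lock_nut between 0.93 and 1.27 rad and contact force between each of the fingers, wrench and nut_hex below 0.3 N), for 0.2 s.
2. the wrench's jaw is on the nut and the red line is in the green band (value of joint lock_nut between 1.73 and 2.07 rad and horizontal distance between wrench_jaw and nut_hex below 0.015 m and z of wrench_jaw in the frame of nut_hex below 0.024 m), for 0.1 s.
At the end, for the whole second after the job is handed in: The nut stands within 0.17 rad of 1.90 (red line in the green band) and does not turn; the wrench lies still and flat on the mat (its origin over the mat, at most 9 mm above the mat's underside, tilted less than 0.08 rad) (value of joint lock_nut between 1.73 and 2.07 rad and x of wrench in the frame of mat between -0.11 and 0.11 m and y of wrench in the frame of mat between -0.15 and 0.15 m and z of wrench in the frame of mat below 0.009 m and angle between wrench's own z axis and vertical below 0.08 rad and linear speed of wrench below 0.02 m/s and velocity of joint lock_nut between -0.05 and 0.05 rad/s); the robot touches nothing.
It fails at once if the wrench pushes on the nut (over 1 N) before it has been turned to the yellow band by hand (angle below 0.90) (value of joint lock_nut below 0.9 rad and contact force between wrench and nut_hex above 1 N).
It fails at once if the fingers press on the nut (over 2 N) once it is clearly past the yellow band (angle above 1.35) (value of joint lock_nut above 1.35 rad and contact force between the fingers and nut_hex above 2 N).
It fails at once if a bystander is moved by more than 30 mm (distance of any of flask, jaw_model, circuit_board, handpiece from where it was at the start of the episode above 0.03 m).
It also fails if it takes over 67 s, if anything falls off the work surface, if the arm or the gripper's body presses on something with over 40 N, if the wrist force passes 120 N, or if a joint passes its speed limit or range.

## Working session

There is one attempt and no reset: what is moved stays moved. The work goes in short steps, Python scripts to look and compute and a tool call to move; the robot and the scene stay as the last step left them, time stands still between calls to the robot, and variables do not carry over. Pictures are saved under pics/ and viewed, about 8 in all and at most 12, crops included, and the job is handed in when it is done.

Besides the shell and the picture viewer there is one more tool, called after "Request:" by a JSON object that holds its "api" and its "payload", one argument or row to a line. carry_out: Moves the arm, as the interface text tells. Its arguments: {"type":"object","properties":{"commands":{"type":"array","items":{"type":"array","items":{"type":"array","items":{"type":"number"}}}},"grip_force":{"type":"number"}},"required":["commands"]}

```bash
ls; mkdir -p pics; python3 - <<'E'
from bench import r, viewer
import cv2
for n in("side","top"):
    cv2.imwrite(f"pics/{n}0.png",viewer.snapshot(n)[:,:,::-1]); c=viewer.calibration(n); print(n,c)
print(r.sense())
E
```

```text
pics
side {'camera_matrix': array([[425.00718553,   0.        , 325.3360539 ],
       [  0.        , 425.00718553, 193.57471895],
       [  0.        ,   0.        ,   1.        ]]), 'rvec': array([ 0.49789719, -2.67721276,  1.26674242]), 'tvec': array([412.10284964, 251.20339779, 977.45935127])}
top {'camera_matrix': array([[364.1419485 ,   0.        , 323.03612608],
       [  0.        , 364.1419485 , 192.44437396],
       [  0.        ,   0.        ,   1.        ]]), 'rvec': array([ 2.12859635, -2.17209417,  0.10411134]), 'tvec': array([-117.40900106,  532.13620152,  924.28668816])}
{'time': 0.1, 'joint_pos': array([-7.39923461e+01,  7.51119818e+00,  8.53223584e+01,  3.75400946e-04,
        8.72634511e+01, -4.89265675e+00]), 'qd': array([-0.04241335, -0.09548372, -0.0517806 ,  0.03743296,  0.06780942,
       -0.05638174]), 'joint_efforts': array([ 1.57746512e-03, -5.70949888e+01, -5.01944625e+01, -2.58781520e-04,
        8.06785945e-03,  7.84265922e-05]), 'tool_pos': array([ 213.94321653, -560.05964593,  249.35150392]), 'tcp_rot': array([-1.79903378e+02, -8.64727845e-03,  2.09002851e+01]), 'ft_force': array([-0.13956874,  0.23304185, -0.67607148]), 'wrist_torque': array([-0.03358523,  0.01197555, -0.00438472]), 'finger_gap': 85.5866567912956}
```

View pics/top0.png

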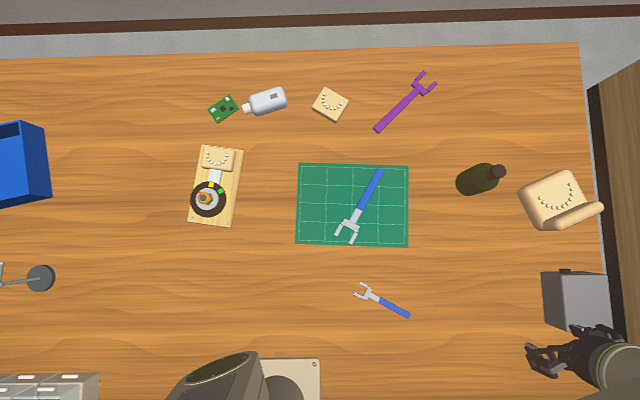

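View pics/side0.png

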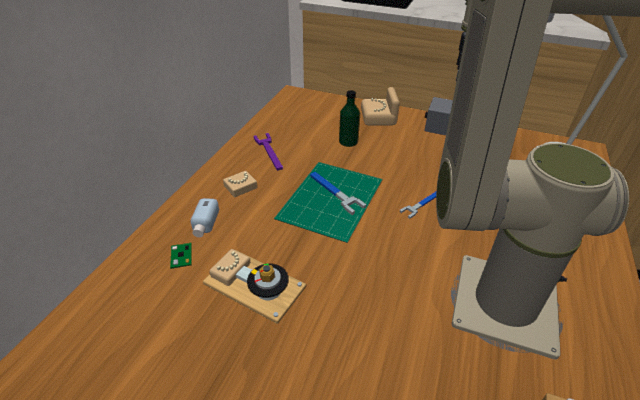

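The top view shows the target wrench on the mat: handle (382,170)–(360,208), head at (348,228). The stand is at (215,185) with the nut at about (208,199). The small wrench and the purple one are elsewhere. The side view shows the nut at (266,272).

```bash
cat > h.py <<'E'
from bench import r, viewer
import cv2, numpy as np
def cast(n,uv,z):
    c=viewer.calibration(n); R=cv2.Rodrigues(c["rvec"])[0]; t=c["tvec"]
    uv=np.atleast_2d(np.array(uv,float)); d=np.c_[uv,np.ones(len(uv))]@np.linalg.inv(c["camera_matrix"]).T@R
    o=-R.T@t
    return o+d*((z-o[2])/d[:,2])[:,None]
def proj(n,p):
    c=viewer.calibration(n); return cv2.projectPoints(np.atleast_2d(np.array(p,float)),c["rvec"],c["tvec"],c["camera_matrix"],None)[0][:,0]
def mask(img,lo,hi,roi):
    h=cv2.cvtColor(img,cv2.COLOR_RGB2HSV); m=cv2.inRange(h,np.array(lo),np.array(hi)); k=np.zeros_like(m); x0,y0,x1,y1=roi; k[y0:y1,x0:x1]=m[y0:y1,x0:x1]; return k
def pts(m): return cv2.findNonZero(m)[:,0].astype(float)
def pca(P):
    c=P.mean(0); w=np.linalg.svd(P-c,full_matrices=False)[2][0]; return c,w
E
python3 - <<'E'
from h import *
t=viewer.snapshot("top"); s=viewer.snapshot("side")
# wrench in top: blue handle on plane z=3+12
m=mask(t,(105,120,60),(125,255,255),(295,160,410,250)); P=cast("top",pts(m),15)[:,:2]; c,w=pca(P)
e=(P-c)@w; print("blue top n",len(P),"centre",c,"dir",w,"ext",e.min(),e.max())
m=mask(s,(105,120,60),(125,255,255),(270,160,385,240)); P=cast("side",pts(m),15)[:,:2]; c,w=pca(P)
e=(P-c)@w; print("blue side",len(P),c,w,e.min(),e.max())
m=mask(t,(0,0,120),(179,60,255),(330,205,370,246)); P=cast("top",pts(m),15)[:,:2]; print("steel",P.mean(0),len(P))
m=mask(t,(60,80,40),(90,255,255),(290,155,415,250)); P=cast("top",pts(m),3)[:,:2]; print("mat",cv2.minAreaRect(P.astype(np.float32)))
# black disc
for n,i,roi in(("top",t,(185,175,232,222)),("side",s,(240,255,295,302))):
    m=mask(i,(0,0,0),(179,255,70),roi); hull=cv2.convexHull(pts(m).astype(np.float32)); 
    P=cast(n,hull[:,0],46)[:,:2].astype(np.float32); print(n,"disc",cv2.minEnclosingCircle(P),cv2.fitEllipse(P))
a=cv2.resize(t[170:230,175:245],None,fx=6,fy=6,interpolation=cv2.INTER_CUBIC);b=cv2.resize(s[245:305,235:305],None,fx=6,fy=6,interpolation=cv2.INTER_CUBIC)
cv2.imwrite("pics/nut1.png",np.hstack([a,b])[:,:800,::-1])
E
```

```text
blue top n 352 centre [ 538.91607032 -252.65245037] dir [-0.86407195  0.50336832] ext -61.13567028068725 60.88012472351941
blue side 206 [ 536.3670543  -246.35554919] [-0.85705639  0.51522262] -62.691438385125394 64.09481589621292
steel [ 444.03418681 -197.95608632] 341
mat ((500.28173828125, -203.72457885742188), (296.90313720703125, 219.1679229736328), 86.92486572265625)
top disc ((517.4796142578125, 170.4268341064453), 45.627235412597656) ((517.1067504882812, 170.61483764648438), (89.50450134277344, 90.43739318847656), 118.80658721923828)
side disc ((529.3681640625, 172.7421417236328), 58.09559631347656) ((523.3323974609375, 167.81993103027344), (91.44100952148438, 113.89749145507812), 64.80059814453125)
```

View pics/nut1.png

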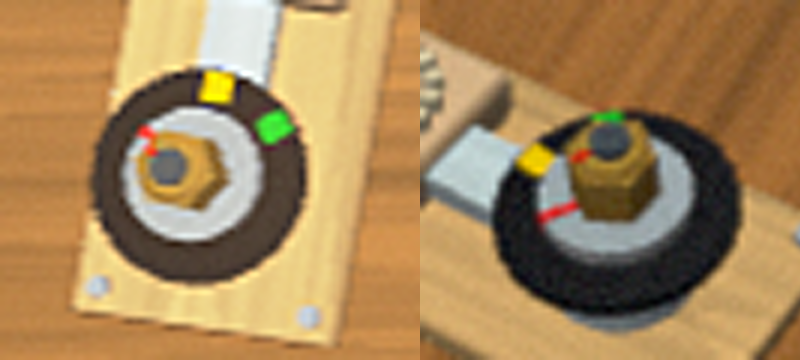

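The crops show the yellow band in line with the stand's x, the green band further clockwise, and the red line about one radian before yellow. So q is near 0.

```bash
cat >> h.py <<'E'
def plan(xyz,yaw):
    "shift in tool axes and turn about tool z (tool kept/made vertical)"
    from scipy.spatial.transform import Rotation as Ro
    s=r.sense(); A=Ro.from_euler("xyz",s["tcp_rot"],degrees=True); B=Ro.from_euler("xyz",[180,0,yaw],degrees=True)
    print("at",s["tool_pos"].round(1),s["tcp_rot"].round(2),"j6",s["joint_pos"][5].round(1),"| shift",A.inv().apply(np.array(xyz)-s["tool_pos"]).round(1),"turn",(A.inv()*B).as_rotvec(degrees=True).round(1),"gap",s["finger_gap"].round(1),"F",s["ft_force"].round(1),"t",round(s["time"],2))
def red(n,i,c,z=58):
    u,v=proj(n,[[*c,z]])[0].astype(int); return mask(i,(0,130,120),(6,255,255),(u-25,v-25,u+25,v+25))|mask(i,(174,130,120),(179,255,255),(u-25,v-25,u+25,v+25))
def ang(P,c): d=P-c; a=np.degrees(np.arctan2(d[:,1],d[:,0])); return np.c_[a,np.hypot(*d.T)]
E
python3 - <<'E'
from h import *
t=viewer.snapshot("top"); s=viewer.snapshot("side")
F={}
for n,i,roi in(("top",t,(190,182,222,214)),("side",s,(250,255,290,290))):
    m=mask(i,(0,0,120),(179,45,230),roi); k,l,st,ce=cv2.connectedComponentsWithStats(m); b=1+st[1:,4].argmax()
    H=cv2.convexHull(pts((l==b).astype(np.uint8)).astype(np.float32)); P=cast(n,H[:,0],58)[:,:2].astype(np.float32)
    print(n,"flange",cv2.minEnclosingCircle(P),st[b])
    # bands
    c=np.array(cv2.minEnclosingCircle(P)[0]); F[n]=c
    for nm,lo,hi in(("yellow",(23,150,150),(32,255,255)),("green",(50,120,120),(70,255,255))):
        u,v=proj(n,[[*c,50]])[0].astype(int); mm=mask(i,lo,hi,(u-30,v-30,u+30,v+30))
        if mm.any():
            for z in (50,): print(nm,ang(cast(n,pts(mm),z)[:,:2].mean(0)[None],c),mm.sum()//255)
    mm=red(n,i,c)
    p=pts(mm); print("red px",p.tolist()); print(ang(cast(n,p,58)[:,:2],c).round(0).tolist())
E
```

```text
top flange ((515.939208984375, 169.3706512451172), 30.052793502807617) [195 188  24  22 244]
yellow [[-10.76076212  40.06162575]] 27
green [[-56.23396764  38.90804609]] 23
red px [[198.0, 191.0], [199.0, 191.0], [198.0, 192.0], [199.0, 192.0], [200.0, 192.0], [200.0, 195.0]]
[[47.0, 31.0], [44.0, 29.0], [51.0, 29.0], [47.0, 27.0], [43.0, 25.0], [58.0, 20.0]]
side flange ((515.1317138671875, 171.37062072753906), 28.316682815551758) [256 268  24  19 158]
yellow [[-12.71083634  41.41808427]] 20
green [[-58.15301282  45.1122649 ]] 5
red px [[262.0, 270.0], [263.0, 270.0], [261.0, 271.0], [258.0, 279.0], [259.0, 279.0], [260.0, 279.0], [261.0, 279.0], [255.0, 280.0], [256.0, 280.0], [257.0, 280.0], [258.0, 280.0], [259.0, 280.0], [255.0, 281.0], [256.0, 281.0]]
[[-32.0, 24.0], [-37.0, 23.0], [-24.0, 23.0], [38.0, 22.0], [40.0, 19.0], [43.0, 17.0], [46.0, 15.0], [40.0, 28.0], [42.0, 26.0], [43.0, 24.0], [46.0, 22.0], [48.0, 20.0], [45.0, 29.0], [47.0, 27.0]]
```

```bash
python3 - <<'E'
import numpy as np
p=np.array([214.1,-560.5,250.3]);g=np.array([515.5,170.4,150]);y=20.9
for k in range(4):
    d=(g-p)/(4) ; a=np.radians(y+k*-(-174.1/4)); c,s=np.cos(a),np.sin(a)
    print((c*d[0]+s*d[1]).round(1),(s*d[0]-c*d[1]).round(1),-d[2].round(1),-43.5)
E
```

```text
135.6 -143.8 25.1 -43.5
197.3 -10.9 25.1 -43.5
150.6 128.0 25.1 -43.5
21.1 196.5 25.1 -43.5
```

Request:
{"api": "carry_out", "payload": {
  "commands": [
    [[85,135.6,-143.8,25,0,0,-43.5],[85,135.6,-143.8,25,0,0,-43.5],[85,135.6,-143.8,25,0,0,-43.5],[85,135.6,-143.8,25,0,0,-43.5],[85,135.6,-143.8,25,0,0,-43.5]]
  ],
  "grip_force": 20
}}

```text
time: 0.92
tool_pos: [289.9, -377.0, 225.3]
tcp_rot: [180.0, 0.0, 64.5]
ft_force: [-0.0, -0.3, -0.4]
finger_gap: 85.1
```

Request:
{"api": "carry_out", "payload": {
  "commands": [
    [[85,197.3,-10.9,25,0,0,-43.5],[85,197.3,-10.9,25,0,0,-43.5],[85,197.3,-10.9,25,0,0,-43.5],[85,197.3,-10.9,25,0,0,-43.5],[85,197.3,-10.9,25,0,0,-43.5]]
  ]
}}

```text
time: 1.55
tool_pos: [365.3, -195.3, 200.6]
tcp_rot: [180.0, 0.0, 107.7]
ft_force: [0.3, -0.3, 0.9]
finger_gap: 84.8
```

Request:
{"api": "carry_out", "payload": {
  "commands": [
    [[85,150.6,128,25,0,0,-43.5],[85,150.6,128,25,0,0,-43.5],[85,150.6,128,25,0,0,-43.5],[85,150.6,128,25,0,0,-43.5],[85,150.6,128,25,0,0,-43.5]]
  ]
}}

```text
time: 2.17
tool_pos: [440.9, -13.2, 175.3]
tcp_rot: [-180.0, -0.0, 151.1]
ft_force: [-0.8, -0.4, -0.9]
finger_gap: 85.3
```

Request:
{"api": "carry_out", "payload": {
  "commands": [
    [[85,21.1,196.5,25,0,0,-43.5],[85,21.1,196.5,25,0,0,-43.5],[85,21.1,196.5,25,0,0,-43.5],[85,21.1,196.5,25,0,0,-43.5],[85,21.1,196.5,25,0,0,-43.5]]
  ]
}}

```text
time: 2.8
tool_pos: [516.7, 168.8, 150.1]
tcp_rot: [-180.0, -0.0, -165.6]
ft_force: [0.8, 0.3, 0.0]
finger_gap: 84.8
```

```bash
python3 -c "
from h import *
plan([515.5,170.4,80],195)"
```

```text
Traceback (most recent call last):
  File "h.py", line 19, in plan
    print("at",s["tool_pos"].round(1),s["tcp_rot"].round(2),"j6",s["joint_pos"][5].round(1),"| shift",A.inv().apply(np.array(xyz)-s["tool_pos"]).round(1),"turn",(A.inv()*B).as_rotvec(degrees=True).round(1),"gap",s["finger_gap"].round(1),"F",s["ft_force"].round(1),"t",round(s["time"],2))
                                                                                                                                                                                                                    ^^^^^^^^^^^^^^^^^^^^^
AttributeError: 'float' object has no attribute 'round'
```

Request:
{"api": "carry_out", "payload": {
  "commands": [
    [[60,0,0,35,0,0,0],[60,0,0,70,0,0,0],[60,0,0,70,0,0,0],[60,0,0,70,0,0,0]]
  ]
}}

```text
time: 3.3
tool_pos: [516.9, 168.9, 81.9]
tcp_rot: [-180.0, 0.1, -165.4]
ft_force: [2.1, 0.5, 1.4]
finger_gap: 60.3
```

Request:
{"api": "carry_out", "payload": {
  "commands": [
    [[36,0,0,0,0,0,0],[36,0,0,0,0,0,0],[36,0,0,0,0,0,0],[36,0,0,0,0,0,0]]
  ]
}}

```text
time: 3.8
tool_pos: [516.0, 170.3, 80.5]
tcp_rot: [-180.0, 0.0, -165.1]
ft_force: [-0.8, -0.1, 0.7]
finger_gap: 36.1
```

```bash
sed -i 's/s\["finger_gap"\].round(1)/round(s["finger_gap"],1)/' h.py; python3 -c "
from h import *
a,b=[viewer.snapshot(n) for n in('top','side')]
a=cv2.resize(a[165:235,170:250],None,fx=5,fy=5,interpolation=2);b=cv2.resize(b[225:295,230:310],None,fx=5,fy=5,interpolation=2)
cv2.imwrite('pics/g1.png',np.hstack([a,b])[:,:,::-1])
plan([515.5,170.4,80],195)"
```

```text
at [515.9 170.2  80.3] [-180.     -0.   -165.09] j6 -92.1 | shift [0.3 0.3 0.3] turn [-0.  -0.  -0.1] gap 35.9 F [-0.1 -0.1 -0.4] t 3.9
```

View pics/g1.png

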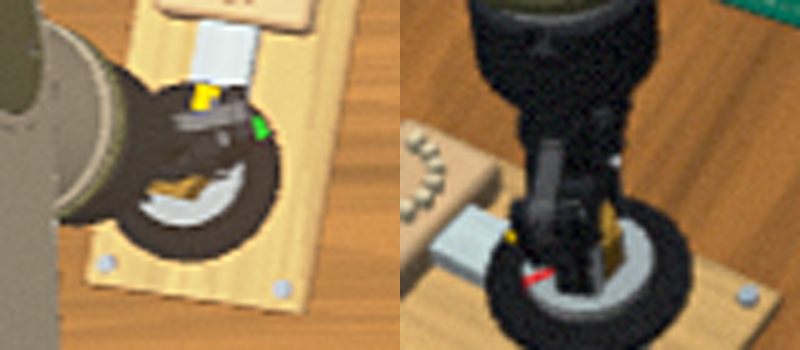

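The fingers straddle the hex at a 36 mm gap with no contact force. Closing.

Request:
{"api": "carry_out", "payload": {
  "commands": [
    [[24,0,0,0,0,0,0],[24,0,0,0,0,0,0],[24,0,0,0,0,0,0],[24,0,0,0,0,0,0]]
  ],
  "grip_force": 30
}}

```text
time: 4.4
tool_pos: [515.8, 170.4, 80.4]
tcp_rot: [180.0, -0.0, -165.1]
ft_force: [-3.5, 2.3, 4.8]
finger_gap: 29.9
```

```bash
python3 -c "
from h import *
plan([515.5,170.4,80],195);print(r.sense()['wrist_torque'])"
```

```text
at [515.8 170.4  80.4] [ 179.98   -0.   -165.09] j6 -92.1 | shift [0.3 0.1 0.4] turn [ 0.  -0.  -0.1] gap 29.9 F [-3.5  2.3  4.8] t 4.4
[0.37254286 0.51823202 0.12740238]
```

Request:
{"api": "carry_out", "payload": {
  "commands": [
    [[24,0,0,0,0,0,6],[24,0,0,0,0,0,12],[24,0,0,0,0,0,18],[24,0,0,0,0,0,24],[24,0,0,0,0,0,30]]
  ]
}}

```text
time: 5.03
tool_pos: [515.8, 171.1, 80.4]
tcp_rot: [179.9, -0.0, 164.7]
ft_force: [-3.4, 6.4, 3.4]
finger_gap: 29.3
```

Request:
{"api": "carry_out", "payload": {
  "commands": [
    [[24,0,0,0,0,0,7],[24,0,0,0,0,0,14],[24,0,0,0,0,0,21],[24,0,0,0,0,0,26.5],[24,0,0,0,0,0,26.5]]
  ]
}}

```text
time: 5.65
tool_pos: [516.2, 171.7, 80.5]
tcp_rot: [179.9, -0.1, 138.3]
ft_force: [-1.5, 9.2, 1.4]
finger_gap: 29.8
```

Request:
{"api": "carry_out", "payload": {
  "commands": [
    [[24,0,0,0,0,0,0],[24,0,0,0,0,0,0]]
  ]
}}

```text
time: 5.9
tool_pos: [516.1, 171.7, 80.5]
tcp_rot: [179.9, -0.1, 138.4]
ft_force: [-1.0, 8.6, 1.2]
finger_gap: 29.2
```

```bash
python3 -c "
from h import *
s=viewer.snapshot('side');t=viewer.snapshot('top')
c=np.array([515.8,170.4])
for n,i in(('side',s),('top',t)):
    m=red(n,i,c)
    if m.any(): print(n,ang(cast(n,pts(m),58)[:,:2],c).round(0).tolist())
plan([515.5,170.4,80],138.3);print(r.sense()['wrist_torque'])"
```

```text
side [[-42.0, 34.0], [-36.0, 32.0], [-40.0, 31.0]]
top [[-8.0, 29.0], [-13.0, 29.0], [-9.0, 26.0], [-10.0, 24.0], [-5.0, 21.0], [-12.0, 21.0], [18.0, 19.0], [-14.0, 19.0], [28.0, 18.0]]
at [516.1 171.6  80.5] [ 1.7986e+02 -7.0000e-02  1.3840e+02] j6 -35.5 | shift [-0.4 -1.3  0.4] turn [ 0.1 -0.1  0.1] gap 29.4 F [0.  9.  1.4] t 6.0
[ 1.48093145  0.19901539 -0.17570677]
```

Request:
{"api": "carry_out", "payload": {
  "commands": [
    [[50,0,0,0,0,0,0],[50,0,0,0,0,0,0],[50,0,0,0,0,0,0],[50,0,0,-35,0,0,0],[50,0,0,-70,0,0,0]]
  ]
}}

```text
time: 6.62
tool_pos: [515.4, 169.7, 150.5]
tcp_rot: [-179.9, -0.0, 138.4]
ft_force: [-0.2, -0.4, -0.0]
finger_gap: 50.1
```

Request:
{"api": "carry_out", "payload": {
  "commands": [
    [[50,-254.8,-308.8,0,0,0,-11.5],[50,-254.8,-308.8,0,0,0,-11.5],[50,-254.8,-308.8,0,0,0,-11.5],[50,-254.8,-308.8,0,0,0,-11.5],[50,-254.8,-308.8,0,0,0,-11.5]]
  ]
}}

```text
time: 7.25
tool_pos: [504.5, -138.7, 150.5]
tcp_rot: [180.0, 0.0, 149.9]
ft_force: [2.1, 0.1, 0.7]
finger_gap: 50.0
```

Request:
{"api": "carry_out", "payload": {
  "commands": [
    [[50,-60,-75,0,0,0,0],[50,-60,-75,0,0,0,0],[50,-60,-75,0,0,0,0]]
  ]
}}

```text
time: 7.62
tool_pos: [518.9, -234.2, 150.2]
tcp_rot: [-180.0, 0.0, 149.7]
ft_force: [1.1, 0.3, 0.3]
finger_gap: 50.1
```

```bash
python3 -c "
from h import *
s=viewer.snapshot('side');t=viewer.snapshot('top')
c=np.array([516.5,170.6])
for n,i in(('side',s),('top',t)):
    m=red(n,i,c)
    if m.any(): print(n,ang(cast(n,pts(m),58)[:,:2],c).round(0).tolist())
plan([501.3,-229,100],149.8);print(r.sense()['wrist_torque'])"
```

```text
side [[-43.0, 33.0], [-37.0, 32.0], [-41.0, 31.0], [-13.0, 27.0], [-6.0, 27.0], [-8.0, 25.0], [-11.0, 23.0]]
top [[-9.0, 28.0], [-14.0, 28.0], [-10.0, 25.0], [-11.0, 23.0], [-6.0, 20.0], [-13.0, 20.0], [18.0, 18.0], [-15.0, 18.0], [33.0, 15.0]]
at [ 518.9 -231.4  150. ] [ 1.7999e+02 -5.0000e-02  1.4984e+02] j6 -89.1 | shift [16.3 -6.8 50. ] turn [ 0.  -0.1  0. ] gap 50.1 F [0.1 1.  0.6] t 7.72
[-6.81749585e-05 -2.36940616e-02 -2.83519511e-02]
```

Red line sits at about −10.5° against a yellow centre of about −11.5°, so step 1 is met. Next, pick up the wrench.

Request:
{"api": "carry_out", "payload": {
  "commands": [
    [[50,16.3,-6.8,40,0,0,0],[50,16.3,-6.8,80,0,0,0],[50,16.3,-6.8,105,0,0,0],[50,16.3,-6.8,127,0,0,0],[50,16.3,-6.8,127,0,0,0]]
  ]
}}

```text
time: 8.35
tool_pos: [500.0, -226.8, 21.3]
tcp_rot: [180.0, -0.3, 150.0]
ft_force: [-0.4, 0.6, 0.2]
finger_gap: 50.2
```

Request:
{"api": "carry_out", "payload": {
  "commands": [
    [[15,0,0,0,0,0,0],[15,0,0,0,0,0,0],[15,0,0,0,0,0,0],[15,0,0,0,0,0,0],[15,0,0,0,0,0,0]]
  ],
  "grip_force": 100
}}

```text
time: 8.98
tool_pos: [502.8, -229.5, 25.3]
tcp_rot: [180.0, 0.1, 149.9]
ft_force: [-1.4, 2.6, 7.2]
finger_gap: 18.6
```

Request:
{"api": "carry_out", "payload": {
  "commands": [
    [[15,0,0,0,0,0,0],[15,0,0,-30,0,0,0],[15,0,0,-70,0,0,0],[15,0,0,-107,0,0,0],[15,0,0,-107,0,0,0]]
  ]
}}

```text
time: 9.6
tool_pos: [504.2, -230.5, 134.8]
tcp_rot: [180.0, 0.5, 149.9]
ft_force: [1.2, 0.5, -3.4]
finger_gap: 18.6
```

```bash
python3 -c "
from h import *
t=viewer.snapshot('top');s=viewer.snapshot('side')
a=cv2.resize(t[150:260,290:420],None,fx=3,fy=3,interpolation=2);b=cv2.resize(s[90:200,280:410],None,fx=3,fy=3,interpolation=2)
cv2.imwrite('pics/w1.png',np.hstack([a,b])[:,:,::-1])
plan([501.3,-229,130],149.8);print(r.sense()['wrist_torque'])"
```

```text
at [ 501.6 -229.1  130.2] [1.800e+02 3.000e-02 1.499e+02] j6 -89.8 | shift [ 0.4 -0.1  0.2] turn [0.  0.  0.1] gap 18.9 F [-0.3 -0.7 -4.9] t 9.7
[-0.00687847  0.06263099  0.0046851 ]
```

View pics/w1.png

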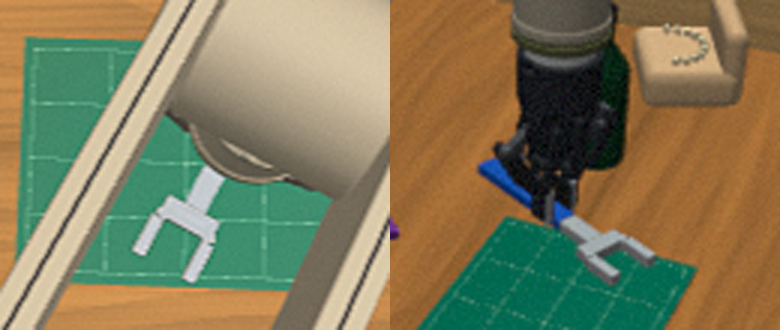

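The wrench is held level near the front of the handle, with its head free. Measuring where the jaw sits relative to the tool.

```bash
python3 - <<'E'
from h import *
t=viewer.snapshot('top');s=viewer.snapshot('side')
q=r.sense(); T=q['tool_pos']; a=np.radians(q['tcp_rot'][2]); u=np.array([np.cos(a),np.sin(a)]); v=np.array([-u[1],u[0]])
print(T.round(1),q['tcp_rot'].round(2))
for n,i,roi in(('top',t,(325,195,370,250)),('side',s,(335,155,375,190))):
    m=mask(i,(0,0,110),(179,50,255),roi); k,l,st,ce=cv2.connectedComponentsWithStats(m); b=1+st[1:,4].argmax(); p=pts((l==b).astype(np.uint8)); print(n,st[b])
    for z in(112,122):
        P=cast(n,p,z)[:,:2]-T[:2]; x=P@u; y=P@v
        h=x>x.max()-30; y2=y[h]
        print(z,"x max",x.max().round(1),"head lateral",y2.min().round(1),y2.max().round(1))
        # slot: gap between prongs near the tips
        g=np.sort(y[(x>x.max()-22)&(x<x.max()-6)]); j=np.diff(g).argmax(); print("  slot",g[j].round(1),g[j+1].round(1),"mid",((g[j]+g[j+1])/2).round(1))
E
```

```text
[ 500.5 -228.5  128.3] [-180.     -0.18  149.9 ]
top [333 206  31  40 414]
112 x max 108.7 head lateral -27.2 28.2
  slot -16.3 16.8 mid 0.3
122 x max 108.7 head lateral -27.2 27.6
  slot -16.4 16.3 mid -0.1
side [338 163  31  21 192]
112 x max 105.0 head lateral -22.2 33.6
  slot -10.8 22.8 mid 6.0
122 x max 114.1 head lateral -31.3 23.7
  slot -20.0 13.1 mid -3.4
```

Request:
{"api": "carry_out", "payload": {
  "commands": [
    [[15,15,60,-5,0,0,3],[15,30,110,-5,0,0,6],[15,45,160,-5,0,0,9],[15,60,215,-5,0,0,11.5],[15,75,265,-5,0,0,11.5]]
  ]
}}

```text
time: 10.42
tool_pos: [568.7, 39.6, 133.2]
tcp_rot: [-179.9, -0.1, 138.4]
ft_force: [-0.3, -1.3, -3.6]
finger_gap: 18.4
```

```bash
python3 -c "
from h import *
plan([588.8,107.3,130],138.4)"
```

```text
at [568.7  39.6 133.2] [-1.7989e+02 -1.4000e-01  1.3837e+02] j6 -49.5 | shift [29.9 63.9  3.1] turn [-0.1 -0.1 -0. ] gap 18.4 F [-0.3 -1.3 -3.6] t 10.43
```

Request:
{"api": "carry_out", "payload": {
  "commands": [
    [[15,15,32,0,0,0,0],[15,30,64,0,0,0,0],[15,30,64,0,0,0,0],[15,30,64,0,0,0,0],[15,30,64,0,0,0,0]]
  ]
}}

```text
time: 11.05
tool_pos: [589.2, 104.5, 134.4]
tcp_rot: [-179.9, -0.1, 138.3]
ft_force: [-0.6, -0.6, -4.1]
finger_gap: 18.7
```

```bash
python3 -c "
from h import *
t=viewer.snapshot('top');s=viewer.snapshot('side')
a=cv2.resize(t[165:235,170:250],None,fx=5,fy=5,interpolation=2);b=cv2.resize(s[225:295,230:310],None,fx=5,fy=5,interpolation=2)
cv2.imwrite('pics/j1.png',np.hstack([a,b])[:,:,::-1])
plan([588.8,107.3,130],138.4)"
```

```text
at [589.5 104.5 135. ] [-1.7997e+02 -2.0000e-02  1.3833e+02] j6 -43.2 | shift [2.4 1.6 5. ] turn [-0.  -0.  -0.1] gap 18.5 F [-0.1  0.5 -3.6] t 11.15
```

View pics/j1.png

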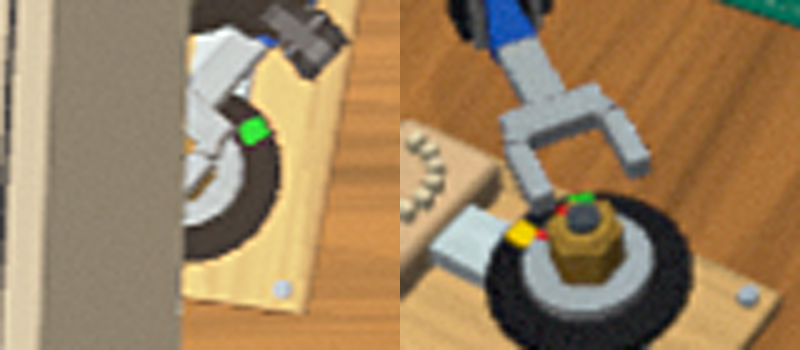

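The jaw hovers over the nut, correctly oriented. I'll correct by 2.4/1.6 mm and descend in stages, watching force.

Request:
{"api": "carry_out", "payload": {
  "commands": [
    [[15,2.4,1.6,8,0,0,0],[15,2.4,1.6,16,0,0,0],[15,2.4,1.6,22,0,0,0],[15,2.4,1.6,22,0,0,0],[15,2.4,1.6,22,0,0,0]]
  ]
}}

```text
time: 11.78
tool_pos: [589.1, 108.3, 113.4]
tcp_rot: [180.0, 0.0, 138.4]
ft_force: [0.3, -0.6, -3.0]
finger_gap: 18.6
```

Request:
{"api": "carry_out", "payload": {
  "commands": [
    [[15,0,0,4,0,0,0],[15,0,0,8,0,0,0],[15,0,0,10,0,0,0],[15,0,0,10,0,0,0]]
  ]
}}

```text
time: 12.28
tool_pos: [588.8, 108.2, 102.9]
tcp_rot: [-180.0, -0.0, 138.4]
ft_force: [-0.3, 0.5, -3.6]
finger_gap: 18.8
```

```bash
python3 -c "
from h import *
t=viewer.snapshot('top');s=viewer.snapshot('side')
a=cv2.resize(t[165:235,170:250],None,fx=5,fy=5,interpolation=2);b=cv2.resize(s[225:295,230:310],None,fx=5,fy=5,interpolation=2)
cv2.imwrite('pics/j2.png',np.hstack([a,b])[:,:,::-1])
plan([588.8,107.3,84],138.4)"
```

```text
at [589.1 108.2 103.3] [180.    0.  138.4] j6 -42.9 | shift [-0.4 -0.9 19.3] turn [0. 0. 0.] gap 18.6 F [-0.5  1.1 -2.8] t 12.38
```

View pics/j2.png

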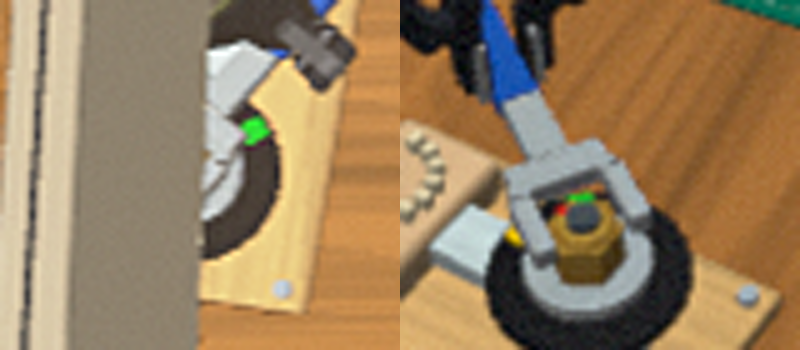

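Request:
{"api": "carry_out", "payload": {
  "commands": [
    [[15,0,-0.8,0,0,0,0],[15,0,-0.8,4,0,0,0],[15,0,-0.8,8,0,0,0],[15,0,-0.8,8,0,0,0]]
  ]
}}

```text
time: 12.88
tool_pos: [588.0, 107.6, 94.5]
tcp_rot: [-179.9, -0.1, 138.4]
ft_force: [-0.1, -0.0, -3.1]
finger_gap: 18.9
```

```bash
python3 -c "
from h import *
plan([588.8,107.3,84],138.4)"
```

```text
at [588.  107.6  94.5] [-1.7995e+02 -5.0000e-02  1.3840e+02] j6 -42.9 | shift [-0.8  0.4 10.5] turn [-0.1 -0.1 -0. ] gap 18.9 F [-0.1 -0.  -3.1] t 12.88
```

Request:
{"api": "carry_out", "payload": {
  "commands": [
    [[15,0,0,4,0,0,0],[15,0,0,8,0,0,0],[15,0,0,10,0,0,0],[15,0,0,10,0,0,0]]
  ]
}}

```text
time: 13.38
tool_pos: [588.3, 107.6, 85.0]
tcp_rot: [-180.0, -0.0, 138.4]
ft_force: [0.0, 0.8, -3.7]
finger_gap: 18.8
```

```bash
python3 -c "
from h import *
t=viewer.snapshot('top');s=viewer.snapshot('side')
a=cv2.resize(t[165:235,170:250],None,fx=5,fy=5,interpolation=2);b=cv2.resize(s[225:295,230:310],None,fx=5,fy=5,interpolation=2)
cv2.imwrite('pics/j3.png',np.hstack([a,b])[:,:,::-1])
plan([588.8,107.3,84],138.4)"
```

```text
at [588.6 107.6  85.4] [180.    0.  138.4] j6 -42.9 | shift [-0.4 -0.1  1.4] turn [ 0.  0. -0.] gap 18.6 F [ 0.1 -0.1 -3.1] t 13.47
```

View pics/j3.png

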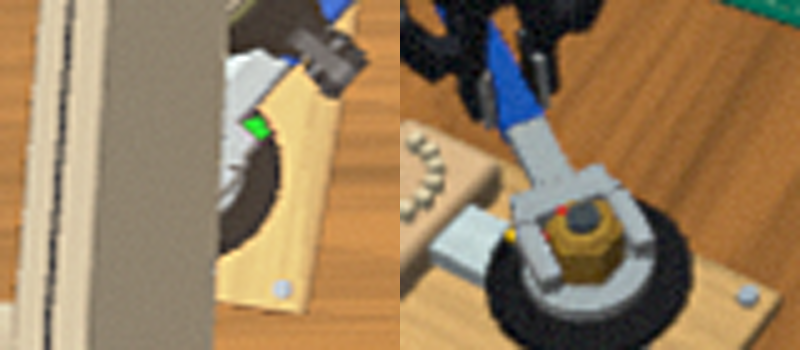

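The jaw surrounds the hex just above the flange with no contact force. Turning clockwise about the nut axis (R = 96 mm).

Request:
{"api": "carry_out", "payload": {
  "commands": [
    [[15,0.4,-8.4,0,0,0,5],[15,1.5,-16.7,0,0,0,10],[15,3.3,-24.8,0,0,0,15],[15,5.8,-32.8,0,0,0,20],[15,9,-40.6,0,0,0,25]]
  ]
}}

```text
time: 14.1
tool_pos: [555.0, 83.3, 85.8]
tcp_rot: [179.9, 0.0, 113.2]
ft_force: [0.8, 1.6, -4.1]
finger_gap: 18.5
```

```bash
python3 -c "
from h import *
s=viewer.snapshot('side');t=viewer.snapshot('top')
c=np.array([517,171])
for n,i in(('side',s),('top',t)):
    m=red(n,i,c)
    if m.any(): print(n,ang(cast(n,pts(m),58)[:,:2],c).round(0).tolist(), ang(cast(n,pts(m),84)[:,:2],c).round(0).tolist())
plan([588.8,107.3,84],138.4);print(r.sense()['wrist_torque'])"
```

```text
side [[-44.0, 33.0], [-48.0, 33.0]] [[-18.0, 12.0], [-25.0, 11.0]]
at [554.7  83.2  85.6] [179.96  -0.   113.32] j6 -20.0 | shift [ 8.6 40.8  1.7] turn [  0.    0.  -25.1] gap 18.6 F [ 0.   1.2 -4. ] t 14.2
[ 0.07574383 -0.08762492 -0.09889489]
```

Request:
{"api": "carry_out", "payload": {
  "commands": [
    [[15,0.4,-8.4,0,0,0,5],[15,1.5,-16.7,0,0,0,10],[15,3.3,-24.8,0,0,0,15],[15,5.8,-32.8,0,0,0,20],[15,9,-40.6,0,0,0,25]]
  ]
}}

```text
time: 14.82
tool_pos: [514.6, 75.6, 85.9]
tcp_rot: [179.9, -0.0, 88.4]
ft_force: [2.0, 1.4, -4.2]
finger_gap: 18.7
```

```bash
python3 -c "
from h import *
s=viewer.snapshot('side');t=viewer.snapshot('top')
c=np.array([517,171])
for n,i in(('side',s),('top',t)):
    m=red(n,i,c)
    if m.any(): print(n,ang(cast(n,pts(m),58)[:,:2],c).round(0).tolist(), ang(cast(n,pts(m),84)[:,:2],c).round(0).tolist())
a=cv2.resize(t[165:235,170:250],None,fx=5,fy=5,interpolation=2);b=cv2.resize(s[225:295,230:310],None,fx=5,fy=5,interpolation=2)
cv2.imwrite('pics/k1.png',np.hstack([a,b])[:,:,::-1])
plan([588.8,107.3,84],138.4);print(r.sense()['wrist_torque'])"
```

```text
side [[-52.0, 35.0], [-56.0, 34.0]] [[-42.0, 12.0], [-52.0, 11.0]]
at [514.3  75.6  85.7] [ 1.7993e+02 -1.0000e-02  8.8440e+01] j6 4.3 | shift [33.8 73.6  1.8] turn [  0.1   0.  -50. ] gap 18.8 F [ 1.9  0.9 -3.8] t 14.93
[ 0.05460484 -0.23427994 -0.11864853]
```

View pics/k1.png

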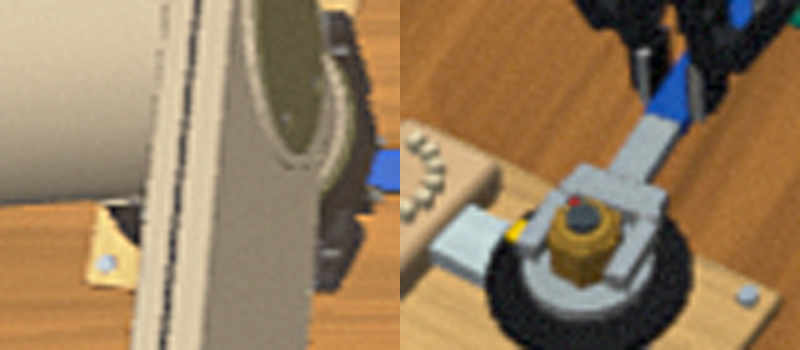

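The red line is at about −47° and green centre is −57.5°, so turn about 10° more, then back off about 11° to free the jaw.

Request:
{"api": "carry_out", "payload": {
  "commands": [
    [[15,0.4,-8.4,0,0,0,5],[15,1.4,-16,0,0,0,9.6],[15,1.4,-16,0,0,0,9.6],[15,1.4,-16,0,0,0,9.6],[15,1.4,-16,0,0,0,9.6]]
  ]
}}

```text
time: 15.55
tool_pos: [498.5, 77.4, 85.5]
tcp_rot: [180.0, -0.0, 78.9]
ft_force: [2.0, 1.5, -3.5]
finger_gap: 18.4
```

```bash
python3 -c "
from h import *
s=viewer.snapshot('side')
c=np.array([517,171])
m=red('side',s,c)
if m.any(): print(ang(cast('side',pts(m),84)[:,:2],c).round(0).tolist(),pts(m).tolist())
plan([588.8,107.3,84],138.4)
# expected pixel of line on top face at candidate angles
for a in(-48,-53,-58,-63): print(a,proj('side',[[517+k*np.cos(np.radians(a)),171+k*np.sin(np.radians(a)),z] for k,z in((8,83),(13,81.5),(28,58))]).round(1).tolist())"
```

```text
[[-54.0, 14.0], [-63.0, 14.0]] [[265.0, 264.0], [266.0, 264.0]]
at [498.5  77.4  85.5] [ 1.7997e+02 -2.0000e-02  7.8870e+01] j6 14.1 | shift [46.8 82.8  1.6] turn [  0.   -0.  -59.5] gap 18.9 F [ 3.3  1.5 -4.3] t 15.6
-48 [[265.1, 266.5], [264.6, 265.3], [263.6, 267.4]]
-53 [[265.4, 266.4], [265.1, 265.2], [264.7, 267.1]]
-58 [[265.7, 266.3], [265.6, 265.1], [265.7, 267.0]]
-63 [[266.0, 266.3], [266.1, 265.0], [266.8, 266.8]]
```

Request:
{"api": "carry_out", "payload": {
  "commands": [
    [[15,0.4,8.4,0,0,0,-5],[15,1.8,18.3,0,0,0,-11],[15,1.8,18.3,0,0,0,-11],[15,1.8,18.3,0,0,0,-11]]
  ]
}}

```text
time: 16.1
tool_pos: [515.9, 75.3, 85.0]
tcp_rot: [-180.0, 0.0, 89.7]
ft_force: [0.5, -1.1, -3.2]
finger_gap: 18.9
```

```bash
python3 -c "
from h import *
plan([500,77,130],90)"
```

```text
at [515.9  75.3  85. ] [-1.7995e+02  1.0000e-02  8.9690e+01] j6 3.0 | shift [  1.6 -15.9 -45. ] turn [-0.   0.  -0.3] gap 18.9 F [ 0.5 -1.1 -3.2] t 16.1
```

Request:
{"api": "carry_out", "payload": {
  "commands": [
    [[15,0,0,-8,0,0,0],[15,0,0,-16,0,0,0],[15,0,0,-30,0,0,0],[15,0,0,-50,0,0,0],[15,0,0,-50,0,0,0]]
  ]
}}

```text
time: 16.73
tool_pos: [517.9, 75.6, 138.0]
tcp_rot: [179.7, -0.0, 89.8]
ft_force: [0.1, 0.3, -2.7]
finger_gap: 18.7
```

```bash
python3 -c "
from h import *
plan([501.3,-229,130],149.8)"
```

```text
at [517.9  75.6 138. ] [ 1.7975e+02 -1.0000e-02  8.9800e+01] j6 2.9 | shift [-304.6  -15.6    7.9] turn [  0.2   0.1 -60. ] gap 18.7 F [ 0.1  0.3 -2.7] t 16.73
```

Request:
{"api": "carry_out", "payload": {
  "commands": [
    [[15,-60,0,0,0,0,0],[15,-120,0,0,0,0,0],[15,-180,0,0,0,0,0],[15,-240,0,0,0,0,0],[15,-285,-12,0,0,0,0]]
  ]
}}

```text
time: 17.35
tool_pos: [502.9, -211.9, 135.0]
tcp_rot: [180.0, 0.0, 89.7]
ft_force: [-0.2, -0.8, -3.9]
finger_gap: 18.7
```

Request:
{"api": "carry_out", "payload": {
  "commands": [
    [[15,0,0,0,0,0,0],[15,0,0,0,0,0,0]]
  ]
}}

```text
time: 17.6
tool_pos: [502.9, -209.2, 134.7]
tcp_rot: [-180.0, -0.1, 89.7]
ft_force: [-0.6, 0.6, -4.1]
finger_gap: 18.9
```

```bash
python3 -c "
from h import *
s=viewer.snapshot('side');t=viewer.snapshot('top')
c=np.array([516.5,170.6])
for n,i in(('side',s),('top',t)):
    m=red(n,i,c)
    if m.any(): print(n,ang(cast(n,pts(m),58)[:,:2],c).round(0).tolist())
a=cv2.resize(t[165:235,170:250],None,fx=5,fy=5,interpolation=2);b=cv2.resize(s[225:295,230:310],None,fx=5,fy=5,interpolation=2)
cv2.imwrite('pics/n2.png',np.hstack([a,b])[:,:,::-1])
plan([503,-212,25],89.8)"
```

```text
top [[-50.0, 26.0], [-53.0, 28.0], [-56.0, 30.0], [-50.0, 23.0], [-54.0, 25.0], [-58.0, 27.0], [-10.0, 12.0], [-46.0, 17.0], [-51.0, 19.0], [-56.0, 21.0], [3.0, 10.0], [-12.0, 10.0], [-58.0, 18.0]]
at [ 503.4 -208.3  134.9] [-1.7997e+02 -4.0000e-02  8.9860e+01] j6 -27.8 | shift [ -3.7  -0.3 109.9] turn [-0.  -0.   0.1] gap 18.8 F [-0.4  0.1 -4.1] t 17.7
```

View pics/n2.png

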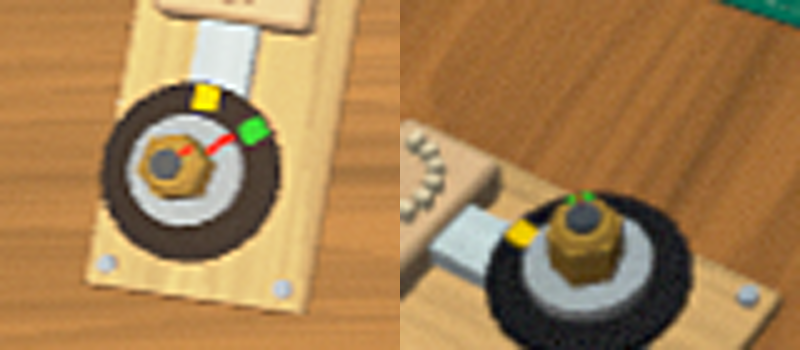

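The top view shows the red line (about −54°) pointing into the green band (−56°). Laying the wrench down.

Request:
{"api": "carry_out", "payload": {
  "commands": [
    [[15,0,0,40,0,0,0],[15,0,0,75,0,0,0],[15,0,0,95,0,0,0],[15,0,0,106,0,0,0],[15,0,0,108,0,0,0]]
  ]
}}

```text
time: 18.32
tool_pos: [503.3, -208.7, 26.9]
tcp_rot: [-180.0, -0.0, 89.9]
ft_force: [-0.6, -0.6, -4.3]
finger_gap: 18.7
```

Request:
{"api": "carry_out", "payload": {
  "commands": [
    [[15,0,0,1,0,0,0],[15,0,0,1,0,0,0],[15,0,0,2,0,0,0],[15,0,0,2,0,0,0]]
  ]
}}

```text
time: 18.82
tool_pos: [503.4, -209.7, 25.5]
tcp_rot: [180.0, 0.0, 89.8]
ft_force: [0.5, 0.2, -3.6]
finger_gap: 18.7
```

```bash
python3 -c "
from h import *
plan([503,-212,23],89.8)"
```

```text
at [ 503.4 -209.7   25.5] [1.7998e+02 1.0000e-02 8.9790e+01] j6 -27.8 | shift [-2.3 -0.4  2.5] turn [ 0.  0. -0.] gap 18.7 F [ 0.5  0.2 -3.6] t 18.82
```

Request:
{"api": "carry_out", "payload": {
  "commands": [
    [[15,0,0,1,0,0,0],[15,0,0,2,0,0,0],[15,0,0,2.5,0,0,0],[15,0,0,2.5,0,0,0]]
  ]
}}

```text
time: 19.32
tool_pos: [503.6, -209.7, 25.3]
tcp_rot: [-180.0, 0.0, 89.8]
ft_force: [-10.4, 5.5, 22.3]
finger_gap: 18.5
```

```bash
python3 -c "
from h import *
plan([503,-212,23],89.8)"
```

```text
at [ 503.6 -209.7   25.3] [-179.99    0.     89.81] j6 -27.8 | shift [-2.3 -0.6  2.3] turn [-0.  0.  0.] gap 18.5 F [-10.4   5.5  22.3] t 19.32
```

Contact with the mat (about 26 N). Easing off 1 mm, then open and retreat.

Request:
{"api": "carry_out", "payload": {
  "commands": [
    [[15,0,0,-1.5,0,0,0],[26,0,0,-1.5,0,0,0],[40,0,0,-1.5,0,0,0],[55,0,0,-1.5,0,0,0],[55,0,0,-1.5,0,0,0]]
  ]
}}

```text
time: 19.95
tool_pos: [503.3, -209.5, 24.2]
tcp_rot: [-180.0, -0.0, 89.8]
ft_force: [0.3, -0.3, 0.7]
finger_gap: 55.1
```

Request:
{"api": "carry_out", "payload": {
  "commands": [
    [[55,0,0,-15,0,0,0],[55,0,0,-50,0,0,0],[55,0,0,-100,0,0,0],[55,0,0,-160,0,0,0],[55,0,0,-180,0,0,0]]
  ]
}}

```text
time: 20.58
tool_pos: [505.5, -210.6, 210.6]
tcp_rot: [179.6, 0.2, 89.8]
ft_force: [0.4, 0.3, -0.4]
finger_gap: 55.0
```

Request:
{"api": "carry_out", "payload": {
  "commands": [
    [[55,-60,-60,0,0,0,0],[55,-120,-120,0,0,0,0],[55,-120,-120,0,0,0,0],[55,-120,-120,0,0,0,0],[55,-120,-120,0,0,0,0]]
  ]
}}

```text
time: 21.2
tool_pos: [383.0, -328.8, 204.3]
tcp_rot: [180.0, -0.0, 89.8]
ft_force: [-0.0, -0.6, 0.0]
finger_gap: 55.1
```

```bash
python3 -c "
from h import *
t=viewer.snapshot('top');s=viewer.snapshot('side')
cv2.imwrite('pics/f1.png',cv2.resize(np.vstack([t[60:260,170:520],s[100:300,150:500]]),None,fx=1.5,fy=1.5,interpolation=2)[:,:,::-1])
c=np.array([516.5,170.6]); m=red('top',t,c); print(ang(cast('top',pts(m),58)[:,:2],c).round(0).tolist())
plan([503,-212,23],89.8)"
```

```text
[[-50.0, 26.0], [-53.0, 28.0], [-56.0, 30.0], [-50.0, 23.0], [-54.0, 25.0], [-58.0, 27.0], [-10.0, 12.0], [-46.0, 17.0], [-51.0, 19.0], [-56.0, 21.0], [3.0, 10.0], [-12.0, 10.0], [-58.0, 18.0]]
at [ 383.6 -328.3  204.3] [ 1.800e+02 -3.000e-02  8.987e+01] j6 -46.3 | shift [116.4 119.1 181.3] turn [ 0.  -0.   0.1] gap 54.9 F [-0.3  0.5  0.4] t 21.3
```

View pics/f1.png

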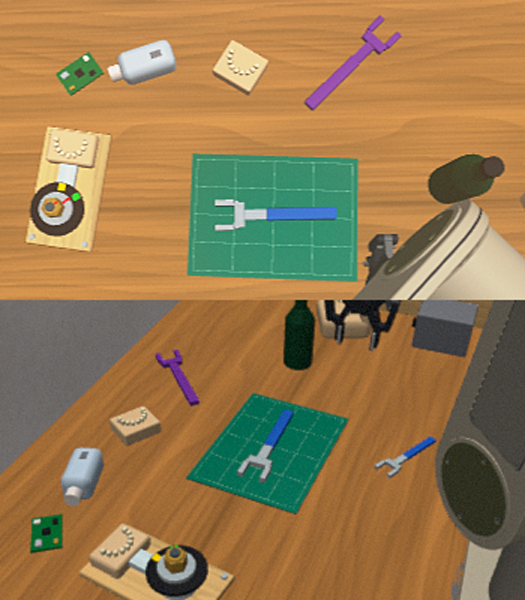

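The wrench lies flat in the middle of the mat, the red line points at the green band, the bystanders look untouched, and the robot is clear. Handing in.

```bash
python3 -c "
from bench import r
print(r.hand_in())"
```

```text
the job is handed in; nothing more can be done
None
```

I handed the job in at about 21 s of the 67 s allowed. The hand-in gives no verdict, so these results come from my own checks.

1. **By hand:** I turned the nut with the fingers to q ≈ 1.09 rad. The red line was at about −10.5°, against about −11.5° for the middle of the yellow band. I then let go of it.
2. **With the wrench:** I set the larger blue wrench over the nut with no measurable contact force and turned it on clockwise. I then backed the wrench off about 11° to free it and lifted it away.
3. **Put away:** I laid the wrench flat near the middle of the mat.

**Last checks:**
- **Nut:** in the top view the red line is at about −54°, with the middle of the green band at −56°. That is q ≈ 1.86 rad, and it had not changed since the wrench came off.
- **Wrench and bystanders:** the wrench looks flat on the mat and the bystanders look unmoved, judged by eye.
- **Robot:** it stands clear with about zero force.

**What disagreed:**
- **Grip width:** the gripper read 18.6 mm on the handle, which should be 22 mm wide. I did not find out why, but the grip held.
- **Setting down:** the wrench met the mat with about 26 N. I eased off before opening the fingers.
- **Side camera:** while the jaw was on the nut, that camera could only place the red line to about 5°. The final angle therefore rests on the top view.

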